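# Turn a rocking pan support until it stands firm on the stove

## Task

The four-footed pan support on the little gas stove rocks, because two of its feet are up on the stove's two raised pads. Push it round on the stove, without lifting it off the burner, until all four feet stand on the flat deck between the pads and it sits level and still, ready for a pan. Leave the pepper mill, the salt shaker and the honey jar where they stand.

Things in the scene. Friction and masses are not known exactly. Their poses are not given: they have to be found in the camera images.
- camp_stove: compact round one-ring gas stove of steel, fixed on the worktop. Origin under its centre, at worktop height; z up, y to its left; -x points to the control box with black knob, which reaches out 165 mm and stays below the deck. Round body of radius 123 mm; flat deck on top, 45 mm above the worktop; burner in the middle, radius 33 mm, top 46 mm above the deck.
- stove_deck (a point): centre of the stove's flat deck (45 mm above the stove's origin), axes as the stove's. The deck has a 3.5 mm high rim at radius 119 mm.
- pad_left (a point): centre of the top of the left raised pad, on the deck 85 mm from the stove's centre along its +y. The pad is steel, 68 mm along the stove's x, 36 mm along y, and 10 mm high above the deck.
- pad_right (a point): centre of the top of the other pad, the same, 85 mm from the stove's centre along its -y
- pan_support: loose dark steel pan support, 0.3 to 0.65 kg, with four equal arms along its +x, -x, +y, -y axes. Origin: centre of the plane of its feet, z up, top at z = 60 mm. A ring (inner radius 39 mm) at z = 22 mm lies round the burner with 6 mm of play, so it turns there when a leg is pushed with a few newtons. At the start its +y and -y feet are on the pads, and it leans 0.12 rad on to a third foot.
- leg_x (a point): a point on the upright leg of the support's +x arm, 85 mm from its centre and 35 mm above the foot. Each arm has such a leg, 10 mm thick, from a 14 mm round foot up to a top bar, 10 mm thick at z = 55 mm, that runs from 38 to 98 mm from the centre; a spoke at z = 22 mm joins leg and ring. Feet clear the pads when all arms are over 0.52 rad from the stove's y axis; 0.785 rad is best.
- pepper_mill: wooden pepper mill, 58 mm wide and 170 mm high, standing behind the stove; origin at the centre of its underside
- salt_shaker: glass salt shaker with a grey top, 44 mm wide and 90 mm high, standing behind the stove; origin at the centre of its underside
- honey_jar: jar with a red lid, 65 mm wide and 100 mm high, standing to the left of the stove; origin at the centre of its underside

How it is judged:
By the outcome, as a careful person would: the job done as asked, in the order asked, and still so for the second after the job is handed in, with the robot touching nothing.
It also fails if it takes over 32 s, if anything falls off the work surface, if the arm or the gripper's body presses on something with over 40 N, if the wrist force passes 120 N, or if a joint passes its speed limit or range.

## Robot

A 6-joint arm with a two-finger parallel gripper is mounted at the origin on a cart in front of the work surface, level with it; the furniture and walls round the work are solid. World frame = base frame: x ahead of the robot, y to its left, z up, the work surface at z = 0. Lengths are in m, angles in rad, forces in N, time in s.
With the tool pointing down it reaches from about 0.275 to 0.725 m from the base axis. Payload 5.6 kg.
Tool frame: the origin (TCP) lies at the very end of the fingers, on their centre line; the grasp point (between the pads) lies env.hold_point_z behind it (env.hold_point_z is the distance from the TCP to the grasp point, in m); y points along the fingers, z is the direction in which the jaws open and shut, and the axes are right-handed (so a half turn about y gives the same grasp; the last joint's range is limited). The gripper opens to 85 mm and grips with 20 to 120 N. Pads are 22 mm wide; open, the fingers measure 114 mm over their backs; the gripper's body (76 mm by 85 mm) begins 54 mm behind the grasp point. The pads swing forward as they close: fully open they stand 13 mm farther back than shut.
Start: joints at [-0.911, 0.255, 0.108, 0, -1.424, -0.285], TCP at [0.201, -0.512, 0.204] pointing down, gripper open.
Joint ranges: [-2.95, 2.95], [-1.21, 1.97], [-1.09, 1.5], [-2.87, 1.71], [-2.94, -0.07], [-3.05, 3.05]. Speed limits (rad/s): [2.57, 2.57, 3.14, 3.14, 3.14, 3.14].

## Interface

Orientations are given as a unit quaternion [x, y, z, w].
In Python, from cell import telemetry, capture, get_calibration, env gives the robot as it stands.
- The arm moves only by the shell command python3 -m jog 'ROWS'. ROWS is JSON, a list of rows, each a list of 7 numbers: the turn, a rotation vector about the tool's x, y, z in degrees, then the shift along the tool's x, y, z in mm, then the gripper command: -1 is fully open, 1 is shut, values between are in proportion. In form: [[wx, wy, wz, dx, dy, dz, hand], ...]. A call has 1 to 5 rows; each row is the pose to reach, as a shift and turn from the pose commanded when the call began, along the tool's axes at that moment; what a row does not reach only later rows make up. A row lasts 1/10 s, in which the tool goes at most 50 mm and 8.59 degrees, less where a joint would pass 70% of its speed; a pose out of reach is approached as far as the arm can. A call with a gripper value outside its range is refused whole. The fingers move at their own pace and stop on an object; the grip force is fixed at half the most. Time passes only in rows, so rows that repeat a pose let the fingers close. It gives the time, the measured TCP pose, the force and the opening at its end, in the units of the state.
- telemetry.sense(): the state, without advancing time (a new reading comes with each control period).
- capture(name): name is "scene" or "side" or "wrist"; returns (picture, depth): 420x560x3 uint8, red, green, blue; 420x560 float32, m along the optical axis (not along the pixel's ray), 0 where there is no reading.
- get_calibration(name): a dict with "mtx" (3x3 intrinsics, pixels), "rvec" (rotation vector, rad) and "tvec" (3), from world to camera coordinates, as OpenCV has them; the wrist camera has in their place "mount" (4x4, takes a point from camera to tool coordinates, whose origin is the TCP and whose axes are the tool frame's). Camera axes: x right, y down, z forward; pixel columns grow to the right and rows downward; lengths in m; the calibration is good to about 2 mm. A picture is of the moment at which its call begins: read the wrist's pose just before it. get_calibration takes no time and is no camera call.
- env.sign_off(): hands the job in, once; it reports no verdict.
The state is a dict: "clock": time; "q": joint angles; "dq": joint speeds; "tau": joint torques, N m; "eef_pos": TCP position; "tcp_rot": TCP orientation; "force": force on the tool from outside, world axes, zero at the start; "ft_torque": the same for the moment, N m; "width": finger opening in m.
Only numpy, scipy, OpenCV 4.12 (cv2) and the standard library are available. Lean on these libraries where they do the work, as an engineer would, in place of code of your own. Each camera call takes 0.05 s, during which the arm holds its last target. There are 200 camera calls.

## Working session

There is one attempt and no reset: what is moved stays moved. The work goes in short steps, Python scripts to look and compute and a shell command to move; the robot and the scene stay as the last step left them, time stands still between calls to the robot, and variables do not carry over. Pictures are saved under pics/ and viewed, on a budget of 10 in all, crops included, one or two more only if the job needs it, and the job is handed in when it is done.

```bash
mkdir -p pics; cat > h.py <<'E'
import numpy as np, cv2
from scipy.spatial.transform import Rotation as R
from cell import telemetry, capture, get_calibration, env
def cloud(name):
    s=telemetry.sense(); im,d=capture(name); c=get_calibration(name); K=np.array(c["mtx"])
    v,u=np.indices(d.shape); p=np.stack([(u-K[0,2])/K[0,0]*d,(v-K[1,2])/K[1,1]*d,d],-1)
    if "mount" in c:
        M=np.array(c["mount"]); p=p@M[:3,:3].T+M[:3,3]
        p=R.from_quat(s["tcp_rot"]).apply(p.reshape(-1,3)).reshape(p.shape)+s["eef_pos"]
    else:
        r=cv2.Rodrigues(np.array(c["rvec"],float))[0]; p=(p-np.array(c["tvec"]).ravel())@r
    p[d==0]=np.nan
    return im,p
def save(n,im): cv2.imwrite("pics/"+n+".png",im[...,::-1])
E
python3 - <<'E'
from h import *
s=telemetry.sense();print({k:np.round(v,3) for k,v in s.items()},env.hold_point_z)
print(np.round(R.from_quat(s["tcp_rot"]).as_matrix(),3))
for n in("scene","side"):
    im,p=cloud(n);save(n,im);np.save(n+".npy",p)
E
```

```text
{'clock': np.float64(0.0), 'q': array([-0.911,  0.256,  0.107, -0.   , -1.424, -0.285]), 'dq': array([-0.001, -0.001, -0.   , -0.001,  0.001, -0.002]), 'tau': array([ 2.0000e-03, -3.8663e+01,  2.3794e+01,  5.3650e+00, -6.0000e-03,
        0.0000e+00]), 'eef_pos': array([ 0.201, -0.511,  0.203]), 'tcp_rot': array([-0.694, -0.132,  0.132,  0.695]), 'force': array([-0.283, -0.384,  0.603]), 'ft_torque': array([-0.004, -0.078, -0.022]), 'width': np.float64(0.086)} 0.0187
[[ 0.931 -0.001 -0.366]
 [ 0.366  0.002  0.931]
 [-0.    -1.     0.002]]
```

View pics/scene.png

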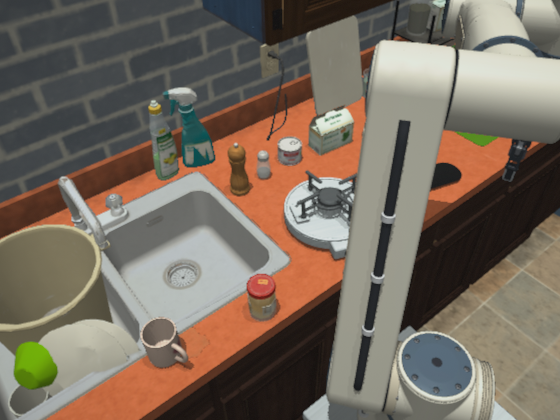

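View pics/side.png

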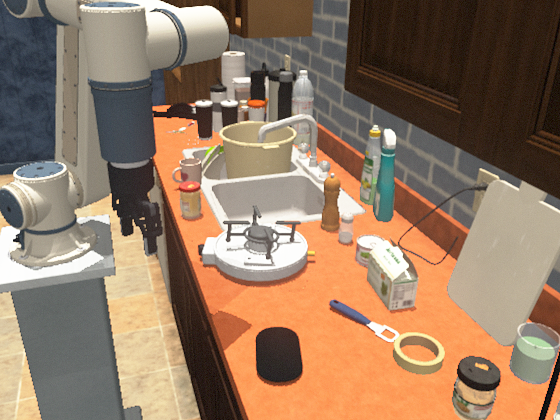

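The scene view shows the stove at about (325,210), partly hidden by the arm. In the side view the stove is at (262,245), with the mill at (331,203), salt shaker at (346,228) and honey jar at (190,200). I'll locate the stove from the side cloud.

```bash
python3 - <<'E'
from h import *
p=np.load("side.npy"); im=cv2.imread("pics/side.png")
for n,(u,v) in dict(burner=(262,232),legA=(257,213),L=(228,223),Rr=(292,225),knob=(207,250),deck=(240,258),mill=(331,200),salt=(347,222),honey=(190,190)).items(): print(n,np.round(p[v,u],3))
q=p[200:280,195:320].reshape(-1,3); d=q[(abs(q[:,2]-.045)<.004)]
print(np.nanmin(d,0),np.nanmax(d,0),len(d))
c=cv2.resize(im[195:285,195:375],None,fx=4.4,fy=4.4,interpolation=cv2.INTER_CUBIC);cv2.imwrite("pics/sidec.png",c)
E
```

```text
burner [ 0.515 -0.26   0.093]
legA [ 0.522 -0.193  0.114]
L [ 0.432 -0.243  0.122]
Rr [ 0.665 -0.082  0.002]
knob [ 0.38  -0.22   0.041]
deck [ 0.449 -0.292  0.046]
mill [ 0.761 -0.137  0.096]
salt [ 0.767 -0.234  0.071]
honey [0.388 0.047 0.097]
[ 0.3656984  -0.3713572   0.04101742] [0.63753055 0.07628271 0.04899808] 2435
```

View pics/sidec.png

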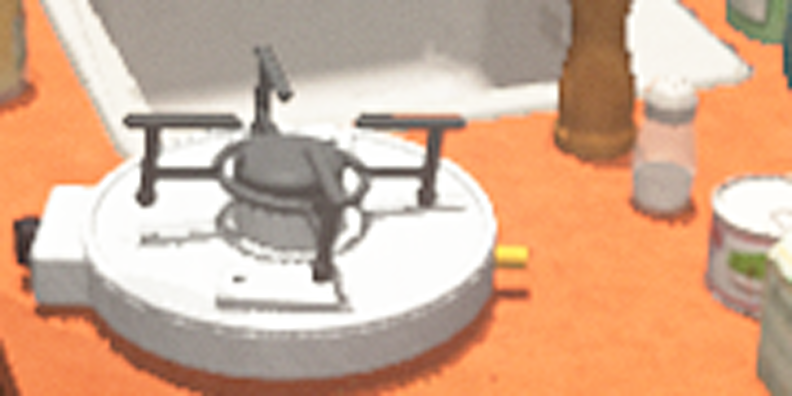

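The crop shows two arms along the world's x (control-box side and far side) and two on the pads at ±y. I'll get a wrist view from above for the exact angles.

```bash
python3 -c "
from h import *
print(np.round(get_calibration('wrist')['mount'],3),get_calibration('wrist')['mtx'])"
```

```text
[[-0.     0.948  0.319 -0.083]
 [-0.002 -0.319  0.948 -0.17 ]
 [ 1.    -0.     0.002 -0.   ]
 [ 0.     0.     0.     1.   ]] [[342.71782047   0.         274.85166008]
 [  0.         342.71782047 211.50822292]
 [  0.           0.           1.        ]]
```

```bash
python3 -m jog '[[0,0,0,30,-40,0,1],[0,0,0,68,-68,20,1],[0,0,0,105,-90,50,1],[0,0,0,145,-110,80,1],[0,0,0,185,-130,100,1]]'
```

```text
clock: 0.6
eef_pos: [0.3332, -0.3536, 0.3324]
tcp_rot: [-0.695, -0.132, 0.132, 0.695]
force: [0.7, -0.7, -0.1]
width: 0.0122
```

```bash
python3 -m jog '[[0,0,0,40,10,20,1],[0,0,0,80,20,40,1],[0,0,0,80,20,40,1]]'; python3 - <<'E'
from h import *
im,p=cloud("wrist"); np.save("w.npy",p); save("w1",cv2.resize(im,(784,588),interpolation=cv2.INTER_CUBIC))
q=p.reshape(-1,3); m=(abs(q[:,2]-.045)<.006)&(np.hypot(q[:,0]-.515,q[:,1]+.25)<.17)
b=q[(q[:,2]>.04)&(abs(q[:,2]-.045)<.006)]; print(np.nanmin(b,0),np.nanmax(b,0))
# bars: points above burner height
t=q[(q[:,2]>.098)&(q[:,2]<.135)&(np.hypot(q[:,0]-.515,q[:,1]+.25)<.115)]
a=np.degrees(np.arctan2(t[:,1]+.25,t[:,0]-.515)); 
for k in np.unique(a//20): 
    g=t[a//20==k]; print(k*20,len(g),np.round(g.mean(0),3),np.round(np.median(a[a//20==k]),1))
E
```

```text
clock: 0.9
eef_pos: [0.395, -0.2849, 0.3093]
tcp_rot: [-0.693, -0.133, 0.134, 0.696]
force: [0.2, -0.4, 0.2]
width: -0.0
[ 0.35641255 -0.56263782  0.0400046 ] [0.90178463 0.07713329 0.05098624]
-100.0 517 [ 0.513 -0.313  0.112] -92.3
-80.0 2 [ 0.52  -0.279  0.112] -79.7
60.0 2 [ 0.529 -0.175  0.114] 79.7
80.0 301 [ 0.524 -0.165  0.112] 84.7
140.0 6 [ 0.483 -0.238  0.117] 158.9
160.0 503 [ 0.448 -0.24   0.121] 171.3
```

View pics/w1.png

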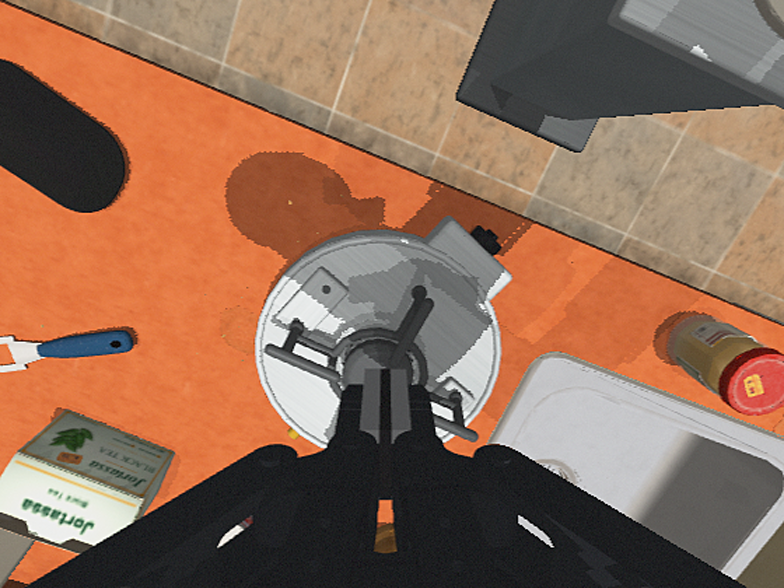

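The wrist picture (robot side up) shows the stove centred near (380,345), the knob at (487,238), the near arm's foot at (418,293), one pad near (305,300) and the −y arm's foot at (295,330). Next I'll fit the geometry.

```bash
python3 - <<'E'
from h import *
from scipy.optimize import least_squares
p=np.load("w.npy"); 
def at(u,v): 
    u,v=int(u*560/784),int(v*420/588); return np.round(np.nanmedian(p[v-1:v+2,u-1:u+2].reshape(-1,3),0),3)
for n,u,v in [("knob",487,238),("boxL",447,218),("boxR",511,278),("nearfoot",418,291),("nearbar",430,302),("padhole",326,289),("padc1",325,268),("rfoot",294,341),("rfoottop",297,325),("rbar",270,350),("lbar",472,436),("honey",755,380),("rim1",262,340),("rim2",375,232),("rim3",300,262),("rim4",499,340)]: print(n,at(u,v))
q=p.reshape(-1,3); r=np.hypot(q[:,0]-.515,q[:,1]+.25)
# rim points z~.0485 at outer radius
m=q[(q[:,2]>.044)&(q[:,2]<.052)&(r>.09)&(r<.14)]
# outermost per angle
a=np.arctan2(m[:,1]+.25,m[:,0]-.515); rim=[]
for k in range(-36,36):
    g=m[(a>=k*np.pi/36)&(a<(k+1)*np.pi/36)]
    if len(g)>5: rim.append(g[np.argmax(np.hypot(g[:,0]-.515,g[:,1]+.25)),:2])
rim=np.array(rim); s=least_squares(lambda x:np.hypot(rim[:,0]-x[0],rim[:,1]-x[1])-.122,[.515,-.25],loss='soft_l1',f_scale=.002); print("centre",s.x,len(rim))
c=s.x
for src in("w","side"):
    q=np.load(src+".npy").reshape(-1,3); r=np.hypot(q[:,0]-c[0],q[:,1]-c[1]); g=q[(abs(q[:,2]-.055)<.0025)&(r<.115)&(r>.055)]
    for sgn in(1,-1):
        h=g[(g[:,1]-c[1])*sgn>.03]; 
        if len(h)>20:
            rect=cv2.minAreaRect(h[:,:2].astype(np.float32)); print(src,sgn,len(h),rect, h.mean(0))
# top-down height map
q=np.concatenate([np.load("w.npy").reshape(-1,3),np.load("side.npy").reshape(-1,3)]); 
q=q[(abs(q[:,0]-c[0])<.18)&(abs(q[:,1]-c[1])<.18)&(q[:,2]>.02)&(q[:,2]<.14)]; q=q[np.argsort(q[:,2])]
I=np.zeros((360,360),np.uint8); I[((c[0]-q[:,0])*1000+180).astype(int),((c[1]-q[:,1])*1000+180).astype(int)]=np.clip(40+(q[:,2]-.03)*2200,0,255)
cv2.circle(I,(180,180),119,255,1); I=cv2.applyColorMap(I,cv2.COLORMAP_JET)
cv2.imwrite("pics/top.png",cv2.resize(I,None,fx=1.6,fy=1.6,interpolation=0))
E
```

```text
knob [ 0.367 -0.193  0.041]
boxL [ 0.365 -0.231  0.021]
boxR [ 0.397 -0.14   0.001]
nearfoot [ 0.427 -0.24   0.079]
nearbar [ 0.419 -0.236  0.124]
padhole [ 0.463 -0.316  0.056]
padc1 [ 0.448 -0.323  0.045]
rfoot [ 0.507 -0.325  0.089]
rfoottop [ 0.503 -0.328  0.066]
rbar [ 0.512 -0.341  0.114]
lbar [ 0.524 -0.148  0.114]
honey [0.387 0.068 0.1  ]
rim1 [ 0.539 -0.356  0.046]
rim2 [ 0.402 -0.292  0.028]
rim3 [ 0.45  -0.346  0.048]
rim4 [ 0.453 -0.141  0.048]
centre [ 0.51336438 -0.2434053 ] 60
w 1 352 ((0.5372929573059082, -0.161969393491745), (0.03632974997162819, 0.05382911488413811), 68.4449691772461) [ 0.52862729 -0.15935951  0.05510958]
w -1 1193 ((0.48363733291625977, -0.32291123270988464), (0.035720597952604294, 0.06747743487358093), 69.01996612548828) [ 0.48053659 -0.32260869  0.0550869 ]
side 1 30 ((0.5345072150230408, -0.1503715068101883), (0.0225351694971323, 0.1009746640920639), 61.772701263427734) [ 0.56148269 -0.1631183   0.05553523]
side -1 190 ((0.48486292362213135, -0.3271287977695465), (0.040197525173425674, 0.06887885183095932), 74.49998474121094) [ 0.48249269 -0.3271979   0.05513152]
```

View pics/top.png

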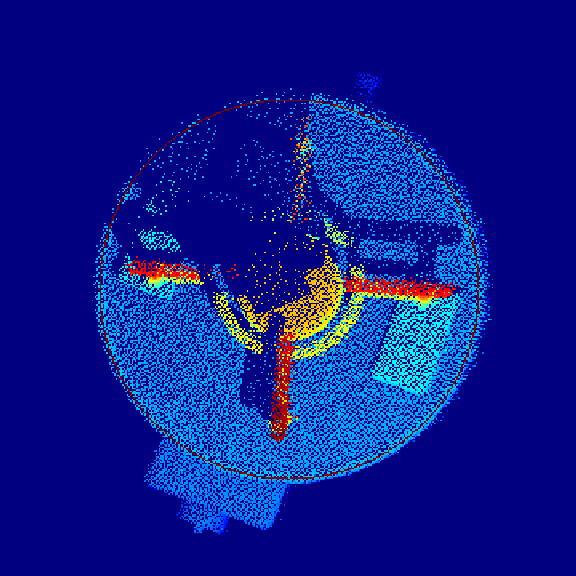

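Fit results:
- Stove centre is (0.513, −0.243). The pad axis is at 69.4°/−110.6° in the world frame.
- Support arms are at about 86/176/−94/−4°, so they are about 16° CCW off the pads.
- A further CCW turn of about 29° gives the ideal 45°.

I'll push the near leg toward −y with the closed fingers, coming down first on its +y side.

```bash
python3 -m jog '[[0,0,0,16,28,20,1],[0,0,0,31,57,39,1],[0,0,0,46,85,59,1],[0,0,0,61,114,78,1],[0,0,0,61,114,78,1]]'; python3 -m jog '[[0,0,0,0,40,0,1],[0,0,0,0,80,0,1],[0,0,0,0,110,0,1],[0,0,0,0,125,0,1],[0,0,0,0,125,0,1]]'
```

```text
clock: 1.45
eef_pos: [0.4186, -0.1921, 0.1936]
tcp_rot: [-0.693, -0.13, 0.134, 0.696]
force: [-0.3, -0.4, -0.7]
width: 0.0002
clock: 1.95
eef_pos: [0.4195, -0.1949, 0.0712]
tcp_rot: [-0.694, -0.13, 0.133, 0.695]
force: [-0.1, -1.1, -0.5]
width: 0.0001
```

```bash
python3 -m jog '[[0,0,0,-3,0,-10,1],[0,0,0,-6,0,-20,1],[0,0,0,-7,0,-25,1],[0,0,0,-9,0,-30,1],[0,0,0,-10,0,-35,1]]';python3 -m jog '[[0,0,0,-1,0,-4,1],[0,0,0,-2,0,-8,1],[0,0,0,-3,0,-12,1],[0,0,0,-3,0,-16,1],[0,0,0,-3,0,-16,1]]'
python3 - <<'E'
from h import *
im,p=cloud("wrist"); np.save("w2.npy",p); save("w2",im)
im,p=cloud("side"); np.save("s2.npy",p); save("s2",cv2.resize(im[195:285,195:320],None,fx=4.4,fy=4.4,interpolation=cv2.INTER_CUBIC))
a=cv2.imread("pics/w2.png")[60:400,60:500];b=cv2.imread("pics/s2.png");b=cv2.resize(b,(360,259));o=np.zeros((340,800,3),np.uint8);o[:,:440]=a;o[:259,440:]=b;cv2.imwrite("pics/c2.png",o)
E
```

```text
clock: 2.45
eef_pos: [0.4246, -0.2308, 0.0729]
tcp_rot: [-0.695, -0.132, 0.131, 0.695]
force: [-1.0, 2.8, 0.9]
width: 0.0001
clock: 2.95
eef_pos: [0.4282, -0.2471, 0.0727]
tcp_rot: [0.695, 0.132, -0.132, -0.694]
force: [-0.6, -0.8, 0.3]
width: 0.0001
```

View pics/c2.png

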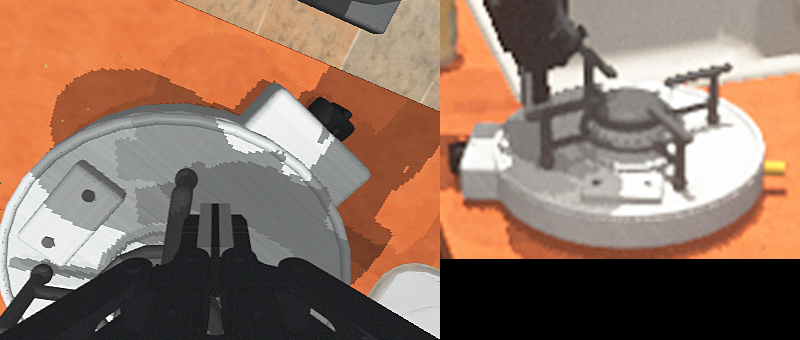

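Left: the −y foot at (42,270) is just off the pad. Right: the near leg at (548,150) and right foot at (680,190) are on the deck. I'll continue to the 45° target, then back off and rise.

```bash
python3 -m jog '[[0,0,0,-1,0,-4,1],[0,0,0,-3,0,-8,1],[0,0,0,-4,0,-12,1],[0,0,0,-4,0,-13,1],[0,0,0,-4,0,-13,1]]'; python3 -m jog '[[0,0,0,2,0,12,1],[0,0,0,4,0,30,1],[0,0,0,4,-30,30,1],[0,0,0,4,-75,30,1],[0,0,0,4,-120,30,1]]'; python3 -m jog '[[0,0,0,-35,-35,0,1],[0,0,0,-70,-70,0,1],[0,0,0,-105,-100,0,1],[0,0,0,-110,-110,0,1],[0,0,0,-110,-110,0,1]]'
cat > an.py <<'E'
from h import *
import sys
c=np.array([.5134,-.2434])
im,p=cloud("wrist"); n=sys.argv[1]; save(n,cv2.resize(im,(784,588),interpolation=cv2.INTER_CUBIC))
q=p.reshape(-1,3); v=q[:,:2]-c; r=np.hypot(*v.T); a=np.degrees(np.arctan2(v[:,1],v[:,0]))
for name,(im_,P) in dict(w=(im,p),s=cloud("side")).items():
    q=P.reshape(-1,3); v=q[:,:2]-c; r=np.hypot(*v.T); a=np.degrees(np.arctan2(v[:,1],v[:,0]))
    for t in(24,114,-156,-66):
        m=(q[:,2]>.096)&(q[:,2]<.13)&(r>.055)&(r<.115)&(abs((a-t+180)%360-180)<35)
        if m.sum()>8:
            g=q[m]; th=(a[m]-t+180)%360-180; print(name,t,m.sum(),"ang %.1f"%(t+np.median(th)),"z",np.round(np.percentile(g[:,2],[20,50,80]),4))
E
python3 an.py w3
```

```text
clock: 3.55
eef_pos: [0.4287, -0.26, 0.0727]
tcp_rot: [-0.695, -0.132, 0.132, 0.695]
force: [-0.6, 2.6, 2.8]
width: 0.0001
clock: 4.05
eef_pos: [0.4207, -0.2298, 0.1937]
tcp_rot: [0.695, 0.131, -0.132, -0.695]
force: [0.2, 0.1, 0.1]
width: -0.0
clock: 4.55
eef_pos: [0.3191, -0.271, 0.3042]
tcp_rot: [0.696, 0.133, -0.13, -0.694]
force: [0.2, 0.2, -0.3]
width: 0.0001
w -156 301 ang -161.0 z [0.1029 0.1041 0.1051]
w -66 334 ang -77.7 z [0.101  0.1034 0.1046]
s 24 59 ang 7.1 z [0.0995 0.1025 0.1047]
s 114 33 ang 105.8 z [0.1016 0.104  0.1058]
s -156 75 ang -157.5 z [0.0996 0.1027 0.1054]
s -66 70 ang -76.6 z [0.1007 0.1034 0.105 ]
```

View pics/w3.png

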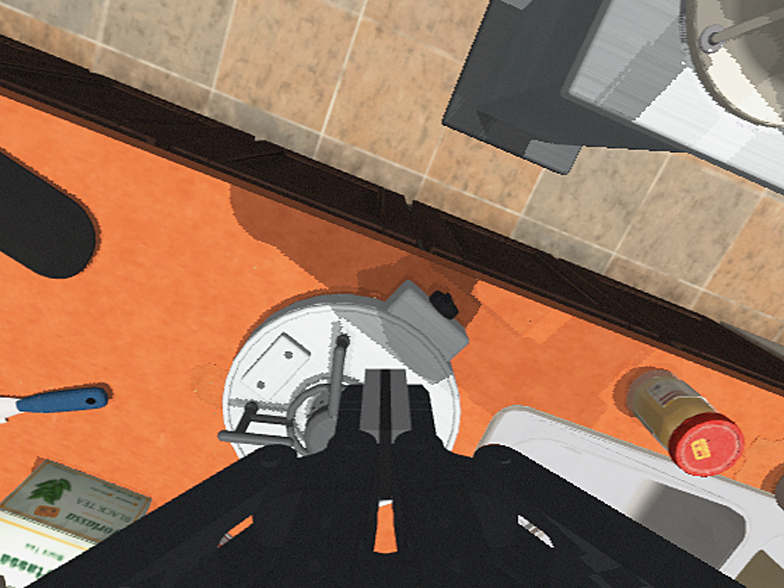

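All bar tops are level at about 0.103–0.104, so all four feet are on the deck. The arms average only about 34–35° from the pad axis, and clearance starts at 30°. I'll push 10° more for margin.

```bash
python3 -m jog '[[0,0,0,35,35,0,1],[0,0,0,70,70,0,1],[0,0,0,105,100,0,1],[0,0,0,110,110,0,1],[0,0,0,110,110,0,1]]'; python3 -m jog '[[0,0,0,0,45,0,1],[0,0,0,0,90,0,1],[0,0,0,0,120,0,1],[0,0,0,-2,120,-15,1],[0,0,0,-4,120,-28,1]]'; python3 -m jog '[[0,0,0,0,0,-4,1],[0,0,0,0,0,-8,1],[0,0,0,0,0,-12,1],[0,0,0,0,0,-16,1],[0,0,0,0,0,-17,1]]'; python3 -m jog '[[0,0,0,2,0,12,1],[0,0,0,4,0,40,1],[0,0,0,4,-30,40,1],[0,0,0,4,-75,40,1],[0,0,0,4,-120,40,1]]'; python3 -m jog '[[0,0,0,-35,-35,0,1],[0,0,0,-70,-70,0,1],[0,0,0,-105,-100,0,1],[0,0,0,-140,-110,0,1],[0,0,0,-140,-110,0,1]]'
python3 an.py w4
```

```text
clock: 5.15
eef_pos: [0.4207, -0.2289, 0.1888]
tcp_rot: [-0.693, -0.13, 0.135, 0.696]
force: [-0.0, 0.4, 0.9]
width: 0.0002
clock: 5.65
eef_pos: [0.4287, -0.2596, 0.074]
tcp_rot: [0.695, 0.132, -0.132, -0.694]
force: [-0.0, 0.4, 1.2]
width: -0.0004
clock: 6.15
eef_pos: [0.4346, -0.2737, 0.074]
tcp_rot: [-0.695, -0.132, 0.131, 0.695]
force: [-2.5, 5.7, 4.0]
width: -0.0001
clock: 6.65
eef_pos: [0.423, -0.2348, 0.1949]
tcp_rot: [0.695, 0.132, -0.132, -0.694]
force: [0.6, -0.7, 0.8]
width: 0.0002
clock: 7.15
eef_pos: [0.2912, -0.2879, 0.3066]
tcp_rot: [0.697, 0.133, -0.129, -0.693]
force: [0.8, -0.2, -0.6]
width: 0.0002
w -156 261 ang -151.8 z [0.1029 0.104  0.1049]
s 24 56 ang 15.1 z [0.0998 0.1032 0.1051]
s 114 41 ang 114.2 z [0.1002 0.1026 0.1049]
s -156 69 ang -148.0 z [0.1    0.1033 0.1051]
s -66 76 ang -67.0 z [0.1006 0.1032 0.1049]
```

View pics/w4.png

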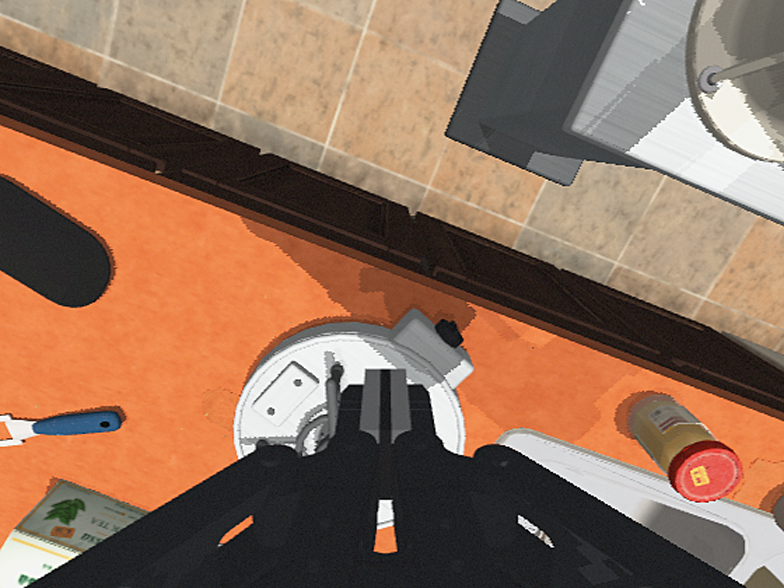

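The near foot at (337,368) is well clear of the pad at (287,392). The arms average about 44° from the pads, and all four tops are equal at about 0.103. One last side view before handing in.

```bash
python3 - <<'E'
from h import *
im,p=cloud("side"); save("s5",cv2.resize(im[170:285,170:375],None,fx=3.9,fy=3.9,interpolation=cv2.INTER_CUBIC))
for n,(u,v) in dict(mill=(331,200),salt=(347,222),honey=(190,190)).items(): print(n,np.round(p[v,u],3))
E
```

```text
mill [ 0.759 -0.141  0.098]
salt [ 0.767 -0.234  0.071]
honey [0.387 0.045 0.098]
```

View pics/s5.png

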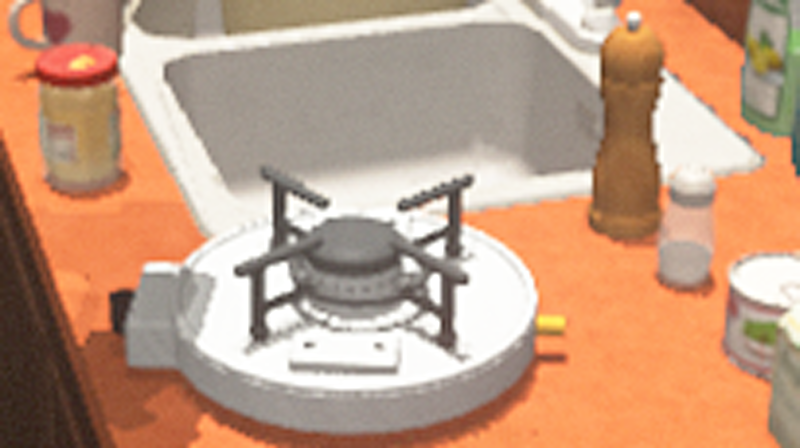

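The support stands level round the burner. Its feet at (260,335) and (447,338) sit on either side of the pad at (345,353), and the mill, salt shaker and honey jar haven't moved.

```bash
python3 -c "
from cell import env
print(env.sign_off())"
```

```text
the job is handed in; nothing more can be done
None
```

The pan support now stands level with all four feet on the flat deck between the pads, and I've handed the job in. I turned it counter-clockwise by about 28°, pushing one leg with the closed fingers in two pushes. The first left it level but only about 35° from the pad axis, so I pushed again for more clearance.

- **Angle:** the arms average about 44° from the pads. Single arms read between 9° short of the 45° target and 8° past it, probably because the ring sits slightly off-centre round the burner.
- **Level:** all four top bars read about 0.103–0.104 m, against 0.105 m expected for feet on the deck. That is within the camera's 2 mm.
- **Other things:** the mill, salt shaker and honey jar read within about 4 mm of their first positions, and the arm never went near them.
- **Limits:** the highest force I read was about 7 N. The last move ended at 7.15 s, with the gripper well clear of the stove.

No check failed.

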